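Swing a busbar into line in the number-stamping jig

TASK

Get the copper bar ready for stamping in the number-stamping jig: keeping its slotted end on the pivot post, swing the bar round until it lies flush along the fence with its free end in the throat of the stamping head, and then bring the red-ball clamp lever fully down so that its foot sits on the bar. Also set the head to batch number 7: turn the knob on top of it until the 7 stands centred in the window. Leave the other things on the bench where they are.

Things in the scene. Friction and masses are not known exactly. Their poses are not given: they have to be found in the camera images.
- jig: Stamping jig, fixed: aluminium plate 190 x 390 x 12 mm (top at z = 12 mm) with post, fence, clamp and head. Origin on the bench under the bar's wanted centre line; y runs along the fence (post at the +y end, head at the -y end), x level and square to the fence, from the open front (robot side) to the fence, z up. The plate spans jig x -115 to +75, y -205 to +185 mm.
- post (a point): Pivot post: steel shoulder screw, 10 mm diameter, upright at jig x = 0, y = +155 mm; this point is on its axis at the bar's half height (z = 17 mm). Its dark head, 21 mm across, z = 25.5 to 32.5 mm, keeps the bar's slotted end from being lifted off.
- fence (a point): Middle of the fence's front face at the bar's half height, axes as the jig's. Steel rail along jig y (-85 to +130 mm), 14 mm thick, 10 mm high, its top level with the bar's top (z = 22 mm). The face is at jig x = +12.5 mm and looks to -x; a bar flush against it has its centre line at jig x = 0.
- bar_fork (a point): Loose copper bar 299 x 25 x 10 mm, 0.65 kg, flat on the plate (z = 12 to 22 mm). Point in its slotted end, at first on the post's axis. The bar runs from here along its own -y for 285 mm to the free end; own x is across it. Slot 13 mm wide, open at the end, its bottom 7.5 mm from this point. At first the free end is swung 0.2 to 0.46 rad out from the fence, to the front.
- bar_middle (a point): Point on the same bar's centre line, 140 mm from bar_fork towards the free end, half-way up (z = 17 mm).
- bar_end (a point): Middle of the same bar's square free end, 285 mm from bar_fork, half-way up. With the bar flush on the fence it lies in the throat of the stamping head.
- clamp (a joint): Lever clamp behind the fence, hinge level, along jig y. 0 = foot down on the bar, lever level and pointing to the front; grows as the lever is lifted (starts 1.0 to 1.2 rad); stops at 1.25 and, with no bar under the foot, at -0.12. A stiff hinge (0.22 N m, 2 to 5 N at the ball) leaves the lever where it is put.
- clamp_hinge (a point): Axis of the clamp lever, at jig x = +47, y = +80 mm, z = 45 mm.
- clamp_ball (a point): Centre of the red ball, 25 mm diameter, at the end of the clamp lever, 122 mm from the hinge; z about 150 mm when open, 45 mm when down (then at jig x = -75 mm). The round foot, 17 mm across, is 47 mm from the hinge, over the bar's centre line when down.
- wheel (a joint): Number wheel of the stamping head, axis upright: a disc with numerals 0 to 9, one of which shows in the window. Numeral n is centred at n x 0.6283 rad; grows as the knob turns counterclockwise seen from above; limits 0 and 5.65. Starts between 2.95 and 3.85 rad, stays where it is left (friction 0.04 N m).
- knob (a point): Centre of the wheel's black knob, on its axis, z = 103 mm: a bar grip 38 mm long, 12 mm thick, z = 91 to 115 mm, above the head's dark cover plate (top at z = 85 mm). Its x runs along the knob's length and turns with the wheel; at wheel value 0 it is parallel to the jig's x.
- window (a point): Window 18 mm wide, 17 mm deep in the head's cover plate (z = 85 mm), on the robot's side of the knob; red marks at both sides show where the numeral's middle belongs. Numerals 13 mm high, upright as seen from the robot. The head is a grey C-frame, 90 x 90 mm on top, centred at jig x = +4, y = -122 mm; throat open to the front, its lowest part over the bar at z = 36 mm.
- flux_bottle: Bystander: white squeeze bottle with a blue spout, 44 mm across, 137 mm tall, standing on the left behind the jig. Origin at its underside.
- multimeter: Bystander: handheld meter, 144 x 73 x 43 mm, at the front right. Origin at its underside.
- v_block: Bystander: steel V-block, 60 x 40 x 30 mm, behind the jig on the right. Origin at its underside.
- marker_1: Bystander: white marker pen with a black cap, 128 mm long, right of the jig. Origin at its underside.

How it is judged:
By the outcome, as a careful person would: the job done as asked, in the order asked, and still so for the second after the job is handed in, with the robot touching nothing.
It also fails if it takes over 61 s, if anything falls off the work surface, if the arm or the gripper's body presses on something with over 40 N, if the wrist force passes 120 N, or if a joint passes its speed limit or range.

ROBOT

A 6-joint arm with a two-finger parallel gripper is mounted at the origin on a cart in front of the work surface, level with it; the furniture and walls round the work are solid. World frame = base frame: x ahead of the robot, y to its left, z up, the work surface at z = 0. Lengths are in m, angles in rad, forces in N, time in s.
With the tool pointing down it reaches from about 0.35 to 0.925 m from the base axis. Payload 6.4 kg.
Tool frame: the origin (TCP) lies at the very end of the fingers, on their centre line; the grasp point (between the pads) lies 19 mm behind it (grip_depth is the distance from the TCP to the grasp point, in m); x points along the fingers, z is the direction in which the jaws open and shut, and the axes are right-handed (so a half turn about x gives the same grasp; the last joint's range is limited). The gripper opens to 94 mm and grips with 3 to 60 N. Pads are 16 mm wide; open, the fingers measure 119 mm over their backs; the gripper's body (75 mm by 177 mm) begins 78 mm behind the grasp point.
Start: joints at [1.165, 0.245, 1.558, -0, 1.339, -0.174], TCP at [0.149, 0.633, 0.205] pointing down, gripper open.
Joint ranges: [-3.13, 3.13], [-1.02, 2.26], [0.13, 2.54], [-0.95, 4.09], [0.21, 2.88], [-2.74, 2.74]. Speed limits (rad/s): [2.57, 2.57, 3.14, 3.14, 3.14, 3.14].

INTERFACE

Orientations are given as a unit quaternion [w, x, y, z].
In Python, from workcell import * gives the robot as it stands. The module is installed in compiled form; this text tells all that it offers.
- The arm moves only by the tool jog_arm, never from a script. Its argument "rows" is a list of rows, each a list of 5 numbers: the shift along the tool's x, y, z in m, then the turn about the tool's x in rad, then the gripper command: -1 is fully open, 1 is shut, values between are in proportion. In form: [[tx, ty, tz, twist, claw], ...]. A call has 1 to 5 rows; each row shifts and turns the pose as measured when the row begins, along the tool's axes as they then stand; what a row does not reach is not made up. A row lasts 1/8 s, in which the tool goes at most 62.5 mm and 10.7 degrees, less where a joint would pass 70% of its speed; a pose out of reach is approached as far as the arm can. A call with a gripper value outside its range is refused whole. The fingers move at their own pace and stop on an object; the grip force is fixed at half the most. Time passes only in rows, so rows that do not move let the fingers close. It gives the time, the measured TCP pose, the force and the opening at its end, in the units of the state.
- observe(): the state, without advancing time (a new reading comes with each control period).
- read_camera(name): name is "scene" or "top" or "wrist"; returns a dict with "image" (480x640x3 uint8, red, green, blue), "fx", "fy", "cx", "cy" (pixels), "k1" (the pictures are not rectified: a ray, as slopes to the right and down, at radius r is drawn at 1 + k1 r^2 times it, then the intrinsics apply), "R" (3x3) and "t" (3): a world point X has camera coordinates R X + t. Camera axes: x right, y down, z forward; pixel columns grow to the right and rows downward; lengths in m; the calibration is good to about 2 mm. A picture is of the moment at which its call begins. There is no depth.
- close_job(): hands the job in, once; it reports no verdict.
The state is a dict: "clock": time; "joint_positions": joint angles; "dq": joint speeds; "effort": joint torques, N m; "ee_pos": TCP position; "tcp_rot": TCP orientation; "contact_force": force on the tool from outside, world axes, zero at the start; "torque": the same for the moment, N m; "finger_gap": opening from 0.0 (shut) to 1.0 (fully open).
Only numpy, scipy, OpenCV 4.12 (cv2) and the standard library are available. Lean on these libraries where they do the work, as an engineer would, in place of code of your own. Each camera call takes 0.05 s, during which the arm holds its last target.

## Working session

There is one attempt and no reset: what is moved stays moved. The work goes in short steps, Python scripts to look and compute and a tool call to move; the robot and the scene stay as the last step left them, time stands still between calls to the robot, and variables do not carry over. Pictures are saved under pics/ and viewed, and the job is handed in when it is done.

Besides the shell and the picture viewer there is one more tool, called after "Call:" by a JSON object that holds its "api" and its "payload", one argument or row to a line. jog_arm: Moves the arm, as the interface text tells. Its arguments: {"type":"object","properties":{"rows":{"type":"array","items":{"type":"array","items":{"type":"number"}}}},"required":["rows"]}

```bash
mkdir -p pics
python3 - <<'E'
from workcell import *
import cv2
s=observe();print(s)
for n in("scene","top","wrist"):
    c=read_camera(n);cv2.imwrite(f"pics/{n}0.png",c["image"][:,:,::-1]);print(n,{k:v for k,v in c.items() if k!="image"})
E
```

```text
{'clock': 0.0, 'joint_positions': array([ 1.16492530e+00,  2.45790580e-01,  1.55901277e+00, -2.10243381e-05,
        1.33871195e+00, -1.74104908e-01]), 'dq': array([ 0.00112853,  0.00057748, -0.00022875, -0.00022371,  0.00119641,
       -0.00018795]), 'effort': array([ 1.62825225e-03, -4.15835845e+01, -3.14600229e+01,  6.86200848e-02,
        3.33254586e-02, -1.42875474e-04]), 'ee_pos': array([0.14906191, 0.63205193, 0.20436107]), 'tcp_rot': array([ 0.55386255, -0.43916526,  0.55505174,  0.43850623]), 'contact_force': array([-0.52166422, -0.32941215,  0.63311115]), 'torque': array([-0.01318785, -0.02436059,  0.02448476]), 'finger_gap': 1.001602325898468}
scene {'fx': 611.5715097131603, 'fy': 611.5715097131603, 'cx': 319.9709512457652, 'cy': 240.95094987690666, 'k1': -0.1784492671083011, 'R': array([[ 0.91552096, -0.40205901,  0.01303527],
       [-0.29471632, -0.69244341, -0.65853201],
       [ 0.27379491,  0.59905816, -0.75243981]]), 't': array([-0.56783049,  0.0652056 ,  1.45495484])}
top {'fx': 459.0939635744556, 'fy': 459.0939635744556, 'cx': 322.6219680146236, 'cy': 245.0228764310538, 'k1': -0.010790948550937166, 'R': array([[-0.01126437, -0.99965621, -0.02367632],
       [-0.99807462,  0.01268452, -0.06071376],
       [ 0.06099321,  0.02294684, -0.99787438]]), 't': array([-0.18115287,  0.57288893,  1.0666321 ])}
wrist {'fx': 351.838484810875, 'fy': 351.838484810875, 'cx': 318.89174273432343, 'cy': 237.8277396531994, 'k1': -0.007532833514357789, 'R': array([[ 0.22829528,  0.97359022, -0.00182925],
       [ 0.94737972, -0.2217154 ,  0.23089813],
       [ 0.22439459, -0.05444595, -0.97297621]]), 't': array([-0.64944908, -0.02470083,  0.38931888])}
```

View pics/scene0.png

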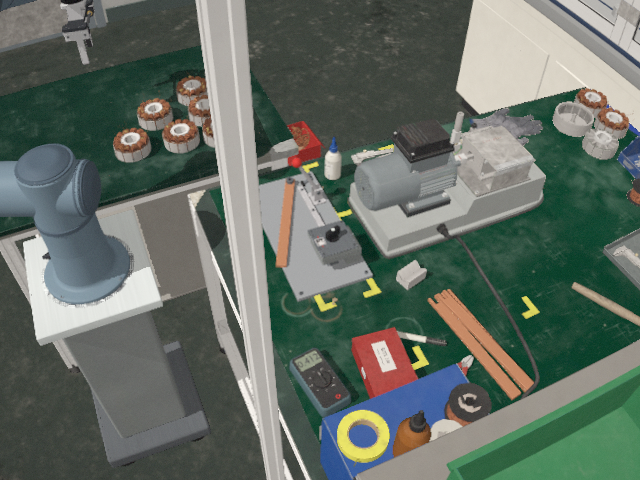

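View pics/top0.png

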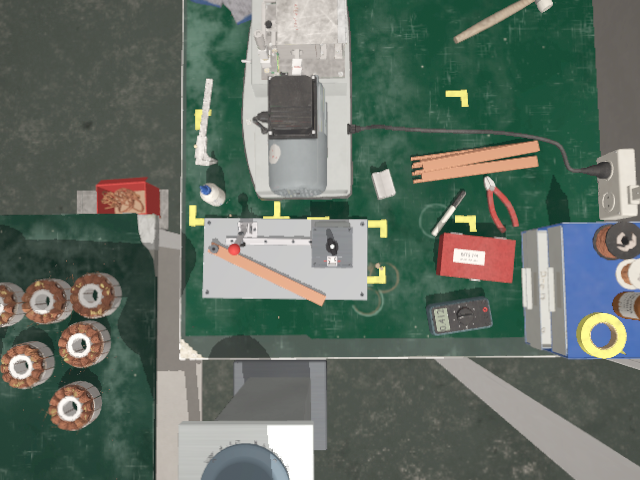

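View pics/wrist0.png

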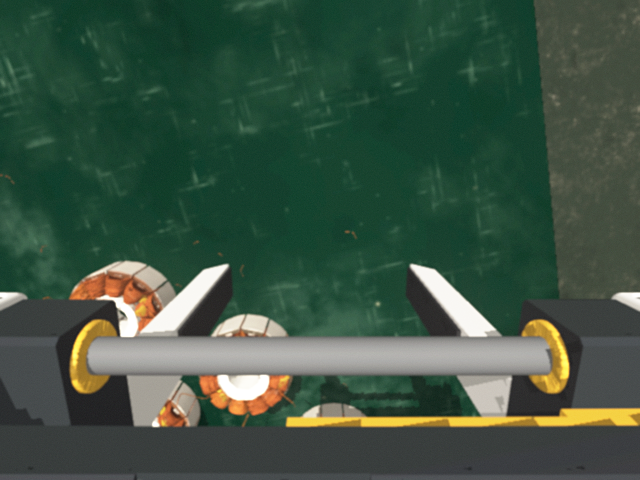

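The scene and top pictures show the jig. In the top view the plate spans about (203,219)-(367,300), the bar runs from (215,247) to (324,300), the ball is at (234,250) and the knob at (332,246). Next I enlarge and measure.

```bash
cat > h.py <<'E'
from workcell import *
import numpy as np, cv2
def D(c): return np.array([c["k1"],0,0,0,0.]),np.array([[c["fx"],0,c["cx"]],[0,c["fy"],c["cy"]],[0,0,1.]])
def ray(c,px):
    d,K=D(c);u=cv2.undistortPoints(np.array(px,float).reshape(-1,1,2),K,d).reshape(-1,2)
    R=c["R"];o=-R.T@c["t"];return o,np.c_[u,np.ones(len(u))]@R
def onplane(c,px,z):
    o,v=ray(c,px);return o+v*((z-o[2])/v[:,2])[:,None]
def proj(c,X):
    d,K=D(c);X=np.array(X,float).reshape(-1,3);r,_=cv2.Rodrigues(c["R"]);return cv2.projectPoints(X,r,np.array(c["t"],float),K,d)[0].reshape(-1,2)
def save(c,n,x0,y0,x1,y1,k): cv2.imwrite(n,cv2.resize(c["image"][y0:y1,x0:x1,::-1],None,fx=k,fy=k,interpolation=cv2.INTER_CUBIC))
E
python3 - <<'E'
from h import *
c=read_camera("top")
save(c,"pics/top1.png",190,205,390,315,4)
hsv=cv2.cvtColor(c["image"],cv2.COLOR_RGB2HSV)
# plate corners: non-green region
x0,y0,x1,y1=195,212,375,308
sub=hsv[y0:y1,x0:x1];img=c["image"][y0:y1,x0:x1].astype(int)
m=((sub[...,1]<60)&(sub[...,2]>100)).astype(np.uint8)
cs,_=cv2.findContours(m,cv2.RETR_EXTERNAL,cv2.CHAIN_APPROX_NONE)
k=max(cs,key=cv2.contourArea);r=cv2.minAreaRect(k);b=cv2.boxPoints(r)+[x0,y0];print("plate",b);P=onplane(c,b,.012);print(P, P.mean(0))
# bar
m=((sub[...,1]>70)&(sub[...,0]<20)&(sub[...,2]>90)).astype(np.uint8)
cs,_=cv2.findContours(m,cv2.RETR_EXTERNAL,cv2.CHAIN_APPROX_NONE)
for k in cs:
    if cv2.contourArea(k)>30:
        r=cv2.minAreaRect(k);b=cv2.boxPoints(r)+[x0,y0];print("cop",cv2.contourArea(k),b.round(1));print(onplane(c,b,.022))
m=((sub[...,1]>180)&((sub[...,0]<5)|(sub[...,0]>174))).astype(np.uint8)
ys,xs=np.nonzero(m);print("ball",len(xs),xs.mean()+x0,ys.mean()+y0,onplane(c,[[xs.mean()+x0,ys.mean()+y0]],.15))
E
```

```text
plate [[201.84227753 298.56040192]
 [202.61490631 217.43442631]
 [374.44692993 219.07091522]
 [373.67431641 300.19689178]]
[[ 0.44772638  0.09905381  0.012     ]
 [ 0.64055004  0.09809261  0.012     ]
 [ 0.6308269  -0.31126341  0.012     ]
 [ 0.43995835 -0.30601627  0.012     ]] [ 0.53976542 -0.10503332  0.012     ]
cop 1217.0 [[208.  251.1]
 [216.4 234. ]
 [329.4 288.9]
 [321.1 306. ]]
[[ 0.55926023  0.08193348  0.022     ]
 [ 0.59953697  0.06230227  0.022     ]
 [ 0.46784192 -0.20281096  0.022     ]
 [ 0.42833769 -0.18298354  0.022     ]]
ball 0 nan nan [[nan nan nan]]<stdin>:18: RuntimeWarning: Mean of empty slice.
  ret = ret.dtype.type(ret / rcount)
```

View pics/top1.png

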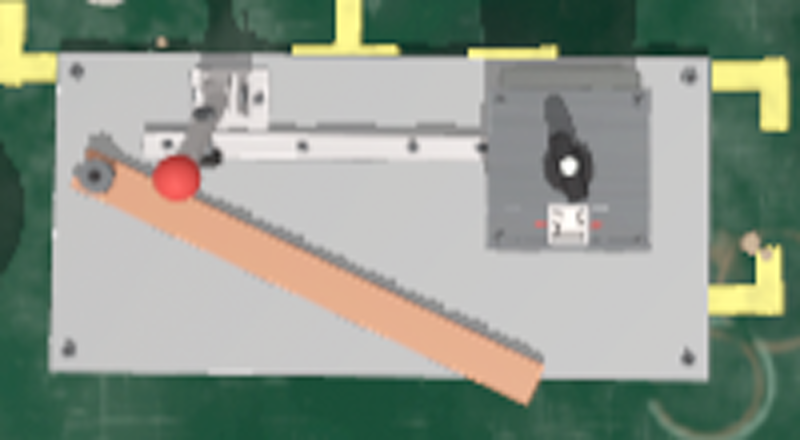

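Run:
```python
from h import *
c=read_camera("top")
f=lambda p,z: onplane(c,np.array(p)/4+[190-.4,205-.4],z)
P=f([(57,52),(709,57),(708,380),(50,372)],.012);print(P.round(4))
print(np.linalg.norm(P-np.roll(P,-1,0),axis=1))
# jig fit: corners TL = (+75,+185), TR=(+75,-205), BR=(-115,-205), BL
J=np.array([(.075,.185),(.075,-.205),(-.115,-.205),(-.115,.185)])
A=P[:,:2];Jc=J-J.mean(0);Ac=A-A.mean(0)
th=np.arctan2((Jc[:,0]*Ac[:,1]-Jc[:,1]*Ac[:,0]).sum(),(Jc*Ac).sum());R=np.array([[np.cos(th),-np.sin(th)],[np.sin(th),np.cos(th)]])
t=A.mean(0)-R@J.mean(0);print("th",th,"t",t,"resid",(A-J@R.T-t).round(4))
tj=lambda X:(X[:,:2]-t)@R
for n,p,z in [("post",[(95,176)],.0325),("fence",[(215,160),(480,162)],.022),("ball",[(176,178)],.15),("knob",[(568,166)],.115),("win",[(568,224)],.085),("head",[(487,90),(650,90),(650,248),(487,248)],.085),("barend",[(543,360),(528,404)],.022)]:
    X=f(p,z);print(n,X.round(4).tolist(),"jig",tj(X).round(4).tolist())
s=read_camera("scene");save(s,"pics/s1.png",240,130,400,310,3.3)
save(c,"pics/w1.png",300,215,365,275,10)
```

```text
[[ 0.6401  0.0951  0.012 ]
 [ 0.6316 -0.2933  0.012 ]
 [ 0.4415 -0.2895  0.012 ]
 [ 0.45    0.0984  0.012 ]]
[0.38854245 0.19012424 0.38804942 0.19015821]
th -0.021269875480938116 t [ 0.56101023 -0.08774635] resid [[ 0.0002 -0.0005]
 [-0.      0.001 ]
 [-0.0002  0.0007]
 [ 0.     -0.0012]]
post [[0.5645, 0.0666, 0.0325]] jig [[0.0002, 0.1544]]
fence [[0.5736, -0.0017, 0.022], [0.5705, -0.1576, 0.022]] jig [[0.0108, 0.0863], [0.0109, -0.0697]]
ball [[0.5563, -0.0065, 0.15]] jig [[-0.0064, 0.0811]]
knob [[0.562, -0.2095, 0.115]] jig [[0.0036, -0.1217]]
win [[0.5319, -0.209, 0.085]] jig [[-0.0266, -0.1218]]
head [[0.6064, -0.1651, 0.085], [0.6052, -0.2551, 0.085], [0.5181, -0.2538, 0.085], [0.5192, -0.1643, 0.085]] jig [[0.0471, -0.0764], [0.0477, -0.1664], [-0.0393, -0.1669], [-0.0402, -0.0774]]
barend [[0.4546, -0.1932, 0.022], [0.4293, -0.1842, 0.022]] jig [[-0.1041, -0.1077], [-0.1297, -0.0992]]
```

View pics/s1.png

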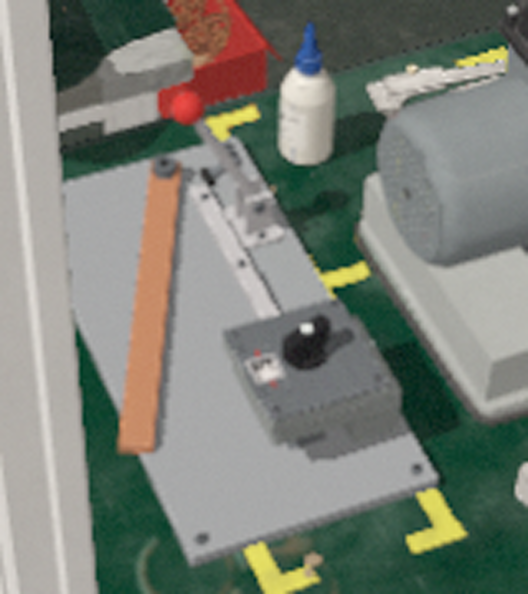

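View pics/w1.png

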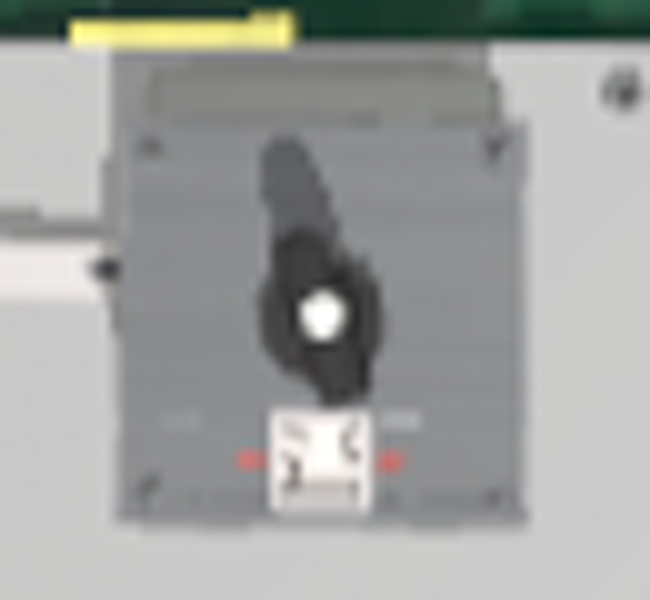

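```bash
cat >> h.py <<'E'
from scipy.spatial.transform import Rotation as Ro
TH=-0.02127;T=np.array([.5610,-.0877])
RJ=Ro.from_euler('z',TH).as_matrix()
def j2w(p): p=np.array(p,float);return RJ@p+np.r_[T,0]
def w2j(p): return RJ.T@(np.array(p)-np.r_[T,0])
def st():
    s=observe();q=s["tcp_rot"];M=Ro.from_quat(np.r_[q[1:],q[0]]).as_matrix()
    return s,M
def yaw(M): v=RJ.T@M[:,2];return np.arctan2(v[1],v[0])   # jaw axis angle in jig
def plan(way,claw):
    """way: list of (jig pos, jaw angle in jig or None, n rows) ; prints rows simulating the frame"""
    s,M=st();p=s["ee_pos"].copy();out=[]
    print("t",round(s["clock"],2),"jig",w2j(p).round(4),"jaw",round(yaw(M),3),"down",M[:,0].round(3),"F",s["contact_force"].round(1),"gap",round(s["finger_gap"],3),"q",s["joint_positions"].round(2))
    for P,a,n in way:
        X=j2w(P);p0=p.copy();y0=yaw(M);d=0 if a is None else (a-y0+np.pi/2)%np.pi-np.pi/2
        for i in range(n):
            sh=M.T@((X-p0)/n);tw=-d/n
            out.append([*sh.round(4),round(tw,3),claw]);p=p+M@sh;M=M@Ro.from_euler('x',tw).as_matrix()
    for o in out: print([float(v) for v in o])
E
python3 - <<'E'
from h import *
a=.425;d=.19
post=np.array([0,.155])
tgt=post+d*np.array([-np.sin(a),-np.cos(a)])+(.025+.025)*np.array([-np.cos(a),np.sin(a)])
print(tgt)
plan([([*tgt,.2],-a,15)],1)
E
```

```text
[-0.12389289  0.00251868]
t 0.3 jig [-0.427   0.7112  0.2051] jaw 1.36 down [-0.    -0.001 -1.   ] F [-0.3 -0.   0.5] gap 0.998 q [ 1.16  0.25  1.56 -0.    1.34 -0.17]
[0.0004, -0.0296, -0.042, -0.09, 1.0]
[0.0004, -0.0257, -0.0445, -0.09, 1.0]
[0.0004, -0.0216, -0.0466, -0.09, 1.0]
[0.0004, -0.0173, -0.0484, -0.09, 1.0]
[0.0004, -0.0129, -0.0498, -0.09, 1.0]
[0.0004, -0.0083, -0.0507, -0.09, 1.0]
[0.0004, -0.0037, -0.0513, -0.09, 1.0]
[0.0004, 0.0009, -0.0514, -0.09, 1.0]
[0.0004, 0.0056, -0.0511, -0.09, 1.0]
[0.0004, 0.0102, -0.0504, -0.09, 1.0]
[0.0004, 0.0147, -0.0492, -0.09, 1.0]
[0.0004, 0.0191, -0.0477, -0.09, 1.0]
[0.0004, 0.0233, -0.0458, -0.09, 1.0]
[0.0004, 0.0273, -0.0435, -0.09, 1.0]
[0.0004, 0.0311, -0.0409, -0.09, 1.0]
```

```bash
sed -i 's/(a-y0+np.pi\/2)%np.pi-np.pi\/2/(a-y0+np.pi)%(2*np.pi)-np.pi/' h.py
python3 - <<'E'
from h import *
plan([([-.1239,.0025,.2],-.425,15)],1)
E
```

```text
t 0.3 jig [-0.427   0.7112  0.2051] jaw 1.36 down [-0.    -0.001 -1.   ] F [-0.3 -0.   0.5] gap 0.998 q [ 1.16  0.25  1.56 -0.    1.34 -0.17]
[0.0004, -0.0296, -0.042, 0.119, 1.0]
[0.0004, -0.0344, -0.0382, 0.119, 1.0]
[0.0004, -0.0387, -0.0338, 0.119, 1.0]
[0.0004, -0.0424, -0.029, 0.119, 1.0]
[0.0004, -0.0456, -0.0237, 0.119, 1.0]
[0.0004, -0.0481, -0.0182, 0.119, 1.0]
[0.0004, -0.0499, -0.0123, 0.119, 1.0]
[0.0004, -0.051, -0.0063, 0.119, 1.0]
[0.0004, -0.0514, -0.0002, 0.119, 1.0]
[0.0004, -0.051, 0.0059, 0.119, 1.0]
[0.0004, -0.05, 0.0119, 0.119, 1.0]
[0.0004, -0.0482, 0.0178, 0.119, 1.0]
[0.0004, -0.0458, 0.0234, 0.119, 1.0]
[0.0004, -0.0427, 0.0286, 0.119, 1.0]
[0.0004, -0.039, 0.0335, 0.119, 1.0]
```

Call:
{"api": "jog_arm", "payload": {
  "rows": [
    [0, -0.03, -0.042, 0.12, 1],
    [0, -0.034, -0.038, 0.12, 1],
    [0, -0.039, -0.034, 0.12, 1],
    [0, -0.042, -0.029, 0.12, 1],
    [0, -0.046, -0.024, 0.12, 1]
  ]
}}

```text
clock: 0.92
ee_pos: [0.2446, 0.3885, 0.2045]
tcp_rot: [0.661, -0.251, 0.661, 0.25]
contact_force: [0.9, -0.1, 0.3]
finger_gap: 0.507
```

Call:
{"api": "jog_arm", "payload": {
  "rows": [
    [0, -0.048, -0.018, 0.12, 1],
    [0, -0.05, -0.012, 0.12, 1],
    [0, -0.051, -0.006, 0.12, 1],
    [0, -0.051, 0, 0.12, 1],
    [0, -0.051, 0.006, 0.12, 1]
  ]
}}

```text
clock: 1.55
ee_pos: [0.3362, 0.141, 0.2057]
tcp_rot: [0.708, -0.038, 0.704, 0.038]
contact_force: [1.0, -0.3, 0.1]
finger_gap: 0.008
```

Run:
```python
from h import *
plan([([-.1239,.0025,.2],-.425,10)],1)
```

```text
t 1.55 jig [-0.2296  0.2238  0.2057] jaw 0.128 down [ 0.006  0.001 -1.   ] F [ 1.  -0.3  0.1] gap 0.008 q [ 0.08 -0.51  2.24  0.    1.41 -0.02]
[0.0006, -0.0233, 0.0076, 0.055, 1.0]
[0.0006, -0.0228, 0.0089, 0.055, 1.0]
[0.0006, -0.0223, 0.0102, 0.055, 1.0]
[0.0006, -0.0217, 0.0114, 0.055, 1.0]
[0.0006, -0.0211, 0.0126, 0.055, 1.0]
[0.0006, -0.0203, 0.0137, 0.055, 1.0]
[0.0006, -0.0195, 0.0148, 0.055, 1.0]
[0.0006, -0.0187, 0.0159, 0.055, 1.0]
[0.0006, -0.0178, 0.0169, 0.055, 1.0]
[0.0006, -0.0168, 0.0178, 0.055, 1.0]
```

Call:
{"api": "jog_arm", "payload": {
  "rows": [
    [0, -0.047, 0.016, 0.11, 1],
    [0, -0.045, 0.021, 0.11, 1],
    [0, -0.041, 0.026, 0.11, 1],
    [0, -0.038, 0.031, 0.11, 1],
    [0, -0.034, 0.035, 0.11, 1]
  ]
}}

```text
clock: 2.17
ee_pos: [0.4435, -0.0899, 0.2079]
tcp_rot: [0.692, 0.164, 0.684, -0.162]
contact_force: [-0.3, -0.2, 0.9]
finger_gap: 0.003
```

Run:
```python
from h import *
plan([([-.1239,.0025,.06],-.425,5),([-.1239,.0025,.017],-.425,2)],1)
c=read_camera("top");save(c,"pics/top2.png",150,190,400,340,3)
```

```text
t 2.17 jig [-0.1174 -0.0047  0.2079] jaw -0.443 down [ 0.012  0.    -1.   ] F [-0.3 -0.2  0.9] gap 0.003 q [-0.45 -0.25  2.05  0.01  1.33  0.01]
[0.0296, 0.0006, -0.0021, -0.004, 1.0]
[0.0296, 0.0006, -0.0021, -0.004, 1.0]
[0.0296, 0.0006, -0.0021, -0.004, 1.0]
[0.0296, 0.0006, -0.0021, -0.004, 1.0]
[0.0296, 0.0006, -0.0021, -0.004, 1.0]
[0.0215, -0.0001, -0.0002, 0.0, 1.0]
[0.0215, -0.0001, -0.0002, 0.0, 1.0]
```

View pics/top2.png

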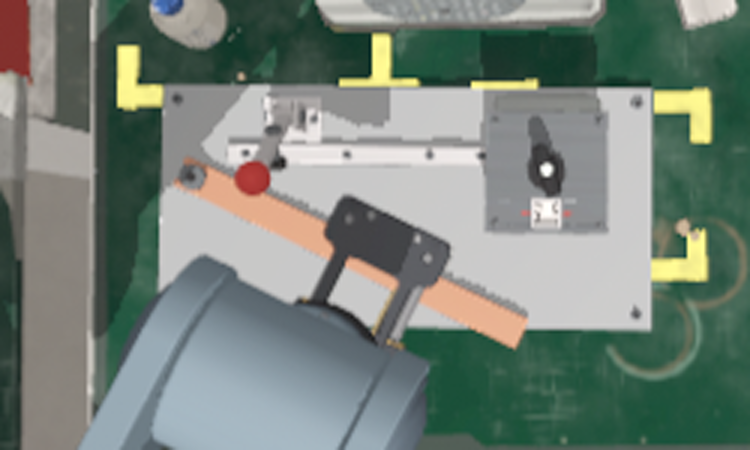

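The top view shows the gripper in front of the bar, clear of the ball and the head. I descend now.

Call:
{"api": "jog_arm", "payload": {
  "rows": [
    [0.03, 0.001, -0.003, 0, 1],
    [0.03, 0.001, -0.003, 0, 1],
    [0.03, 0.001, -0.002, 0, 1],
    [0.03, 0, -0.002, 0, 1],
    [0.03, 0, -0.002, 0, 1]
  ]
}}

```text
clock: 2.85
ee_pos: [0.4412, -0.09, 0.0573]
tcp_rot: [0.695, 0.166, 0.68, -0.167]
contact_force: [0.3, 0.1, 0.5]
finger_gap: 0.005
```

Run:
```python
from h import *
plan([([-.1239,.0025,.0165],-.425,3)],1)
```

```text
t 2.85 jig [-0.1197 -0.0049  0.0573] jaw -0.453 down [ 0.021 -0.007 -1.   ] F [0.3 0.1 0.5] gap 0.005 q [-0.46 -0.05  2.17  0.    1.    0.02]
[0.0136, 0.0016, -0.0026, -0.009, 1.0]
[0.0136, 0.0016, -0.0026, -0.009, 1.0]
[0.0136, 0.0016, -0.0026, -0.009, 1.0]
```

Call:
{"api": "jog_arm", "payload": {
  "rows": [
    [0.015, 0.002, -0.003, 0, 1],
    [0.014, 0.001, -0.002, 0, 1],
    [0.01, 0.001, -0.002, 0, 1],
    [0, 0, 0, 0, 1]
  ]
}}

```text
clock: 3.35
ee_pos: [0.4369, -0.0827, 0.0159]
tcp_rot: [0.694, 0.166, 0.68, -0.167]
contact_force: [-0.4, 0.8, -0.2]
finger_gap: 0.005
```

```bash
cat > push.py <<'E'
from h import *
import sys
# push path: front face of closed fingers 12.5 ahead of TCP, bar half width 12.5 -> 25 mm off the bar's centre line
post=np.array([0,.155]);d=.19
def pt(a,off=.025): return [*(post+d*np.array([-np.sin(a),-np.cos(a)])+off*np.array([-np.cos(a),np.sin(a)])),.017]
plan([(pt(a),-a,1) for a in map(float,sys.argv[1:])],1)
E
python3 push.py .4 .35 .3 .25 .2 .15 .1 .05
```

```text
t 3.35 jig [-0.1241  0.0023  0.0159] jaw -0.453 down [ 0.019 -0.006 -1.   ] F [-0.4  0.8 -0.2] gap 0.005 q [-0.44  0.03  2.19  0.    0.9   0.03]
[-0.0005, 0.0006, 0.0299, -0.053, 1.0]
[0.0002, -0.001, 0.0095, -0.05, 1.0]
[0.0002, -0.001, 0.0095, -0.05, 1.0]
[0.0002, -0.001, 0.0095, -0.05, 1.0]
[0.0002, -0.001, 0.0095, -0.05, 1.0]
[0.0002, -0.001, 0.0095, -0.05, 1.0]
[0.0002, -0.001, 0.0095, -0.05, 1.0]
[0.0002, -0.001, 0.0095, -0.05, 1.0]
```

Call:
{"api": "jog_arm", "payload": {
  "rows": [
    [0, 0, 0.015, -0.02, 1],
    [0, 0, 0.015, -0.05, 1],
    [0, -0.001, 0.01, -0.05, 1],
    [0, -0.001, 0.01, -0.05, 1],
    [0, -0.001, 0.01, -0.05, 1]
  ]
}}

```text
clock: 3.98
ee_pos: [0.4948, -0.1114, 0.0194]
tcp_rot: [0.708, 0.085, 0.696, -0.087]
contact_force: [-2.7, 0.7, 0.0]
finger_gap: 0.002
```

```bash
python3 push.py .2 .15 .1 .05 0
python3 - <<'E'
from h import *
c=read_camera("top");save(c,"pics/top3.png",190,205,390,315,4)
E
```

```text
t 3.98 jig [-0.0657 -0.0251  0.0194] jaw -0.222 down [ 0.017 -0.006 -1.   ] F [-2.7  0.7  0. ] gap 0.002 q [-0.45  0.16  2.04  0.    0.92 -0.2 ]
[0.0025, -0.0003, 0.0036, -0.022, 1.0]
[0.0002, -0.001, 0.0095, -0.05, 1.0]
[0.0002, -0.001, 0.0095, -0.05, 1.0]
[0.0002, -0.001, 0.0095, -0.05, 1.0]
[0.0002, -0.001, 0.0095, -0.05, 1.0]
```

View pics/top3.png

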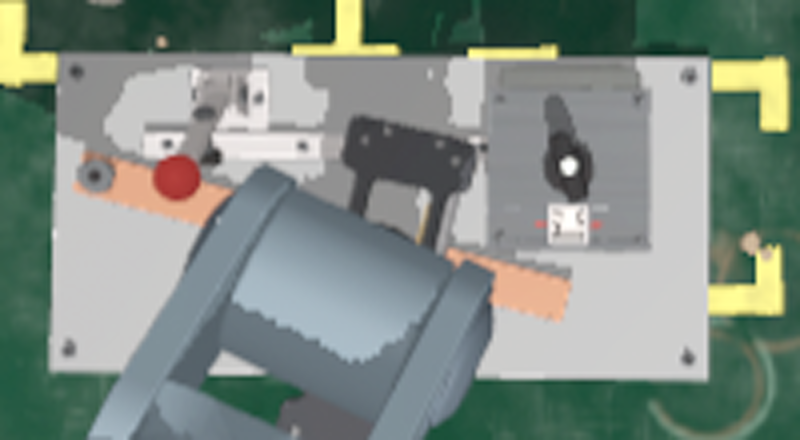

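The bar follows the push: its end is now near (565,295), about 0.22 rad out, and its slotted end is still on the post at (96,176). I continue.

Call:
{"api": "jog_arm", "payload": {
  "rows": [
    [0.002, 0, 0.008, -0.03, 1],
    [0.001, -0.001, 0.01, -0.05, 1],
    [0.001, -0.001, 0.01, -0.05, 1],
    [0, -0.001, 0.008, -0.05, 1]
  ]
}}

```text
clock: 4.53
ee_pos: [0.5269, -0.1213, 0.0201]
tcp_rot: [0.706, 0.019, 0.708, -0.02]
contact_force: [-2.5, 0.3, 0.4]
finger_gap: 0.002
```

```bash
python3 push.py .02 0
```

```text
t 4.53 jig [-0.0333 -0.0343  0.0201] jaw -0.034 down [-0.003 -0.001 -1.   ] F [-2.5  0.3  0.4] gap 0.002 q [-0.43  0.24  1.94 -0.    0.96 -0.38]
[0.0031, 0.0, 0.0045, -0.014, 1.0]
[-0.0, -0.0005, 0.0038, -0.02, 1.0]
```

Call:
{"api": "jog_arm", "payload": {
  "rows": [
    [0.004, 0, 0.003, -0.02, 1],
    [0.002, 0, 0.004, -0.01, 1],
    [0, 0, 0.003, 0, 1],
    [0, 0, 0, 0, 1]
  ]
}}

```text
clock: 5.03
ee_pos: [0.5347, -0.123, 0.0206]
tcp_rot: [0.7, 0.008, 0.714, -0.008]
contact_force: [-1.9, 1.3, 0.0]
finger_gap: 0.007
```

```bash
python3 push.py 0
```

```text
t 5.03 jig [-0.0255 -0.0358  0.0206] jaw -0.001 down [-0.019 -0.001 -1.   ] F [-1.9  1.3  0. ] gap 0.007 q [-0.43  0.27  1.91 -0.01  0.98 -0.4 ]
[0.0036, 0.0008, 0.0006, -0.001, 1.0]
```

Call:
{"api": "jog_arm", "payload": {
  "rows": [
    [0.006, 0, 0, 0, 1],
    [0.003, 0, 0.001, 0, 1],
    [0, 0, 0.002, 0, 1],
    [0, 0, 0.002, 0, 1]
  ]
}}

```text
clock: 5.52
ee_pos: [0.5387, -0.1234, 0.0208]
tcp_rot: [0.696, 0.007, 0.718, -0.007]
contact_force: [-5.3, -0.3, 3.5]
finger_gap: 0.005
```

```bash
python3 push.py 0
```

```text
t 5.53 jig [-0.0215 -0.0362  0.0208] jaw 0.001 down [-0.03   0.001 -1.   ] F [-5.3 -0.3  3.5] gap 0.005 q [-0.42  0.28  1.89 -0.01  1.   -0.4 ]
[0.0039, 0.0012, -0.0034, 0.001, 1.0]
```

Run:
```python
from h import *
c=read_camera("top");save(c,"pics/top4.png",190,205,390,315,4)
s=read_camera("scene");save(s,"pics/s4.png",240,130,400,310,3.3)
w=read_camera("wrist");cv2.imwrite("pics/w4.png",w["image"][:,:,::-1])
```

```text
(no output)
```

View pics/top4.png

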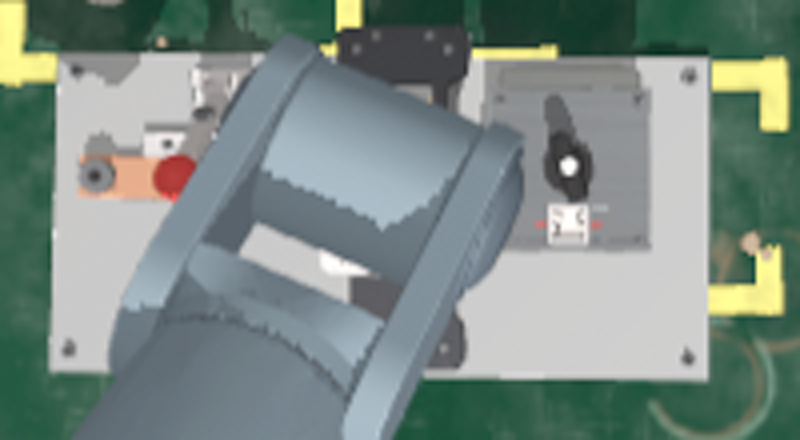

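View pics/s4.png

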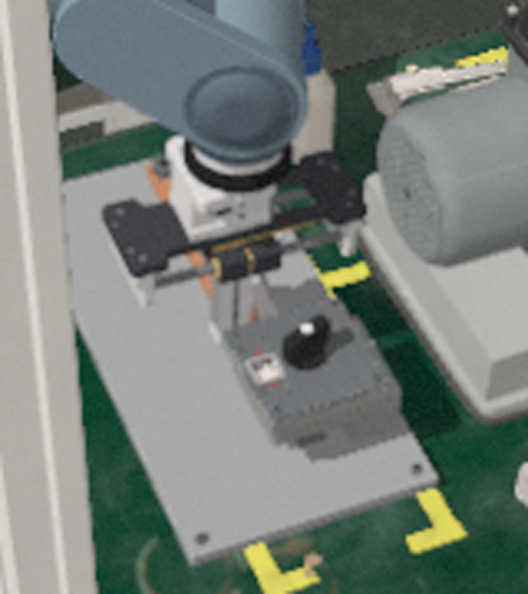

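View pics/w4.png

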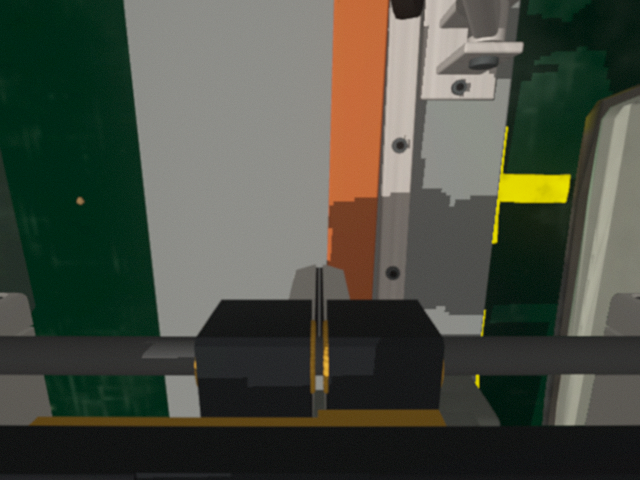

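Run:
```python
from h import *
w=read_camera("wrist")
save(w,"pics/w5.png",270,0,470,300,2)
px=[(334,10),(330,150),(327,240),(389,10),(382,150),(376,280),(421,10),(412,150)]
for p,X in zip(px,onplane(w,px,.022)): print(p,w2j(X).round(4))
```

```text
(334, 10) [-0.0149  0.094   0.022 ]
(330, 150) [-0.0161  0.0327  0.022 ]
(327, 240) [-0.0172 -0.0126  0.022 ]
(389, 10) [0.0098 0.0938 0.022 ]
(382, 150) [0.0092 0.0327 0.022 ]
(376, 280) [ 0.0089 -0.0343  0.022 ]
(421, 10) [0.024  0.0937 0.022 ]
(412, 150) [0.0237 0.0328 0.022 ]
```

View pics/w5.png

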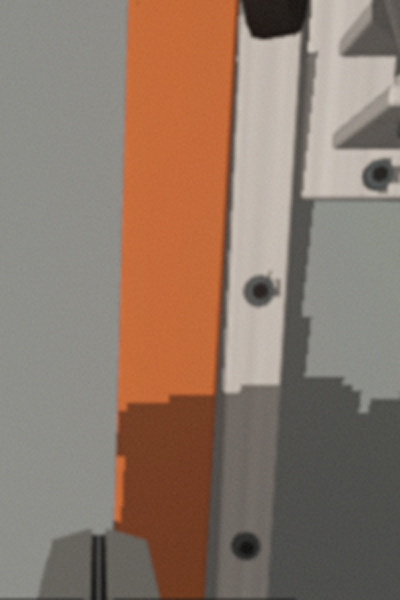

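The wrist view shows a thin dark gap beside the bar, widening towards the head to about 2-3 mm. The finger may be riding on the bar's top. I back off, go lower and push again.

Call:
{"api": "jog_arm", "payload": {
  "rows": [
    [0, 0, -0.01, 0, 1],
    [0, 0, -0.01, 0, 1],
    [0.004, 0, 0, 0, 1],
    [0.003, 0, 0, 0, 1]
  ]
}}

```text
clock: 6.22
ee_pos: [0.519, -0.1233, 0.0135]
tcp_rot: [0.698, 0.008, 0.716, -0.008]
contact_force: [-0.3, 0.3, -0.1]
finger_gap: 0.004
```

```bash
python3 push.py 0;python3 - <<'E'
from h import *
w=read_camera("wrist")
save(w,"pics/w6.png",270,0,470,300,2)
E
```

```text
t 6.22 jig [-0.0413 -0.0365  0.0135] jaw -0.0 down [-0.025  0.    -1.   ] F [-0.3  0.3 -0.1] gap 0.004 q [-0.44  0.25  1.94 -0.01  0.97 -0.41]
[-0.0039, 0.0015, 0.0162, -0.0, 1.0]
```

View pics/w6.png

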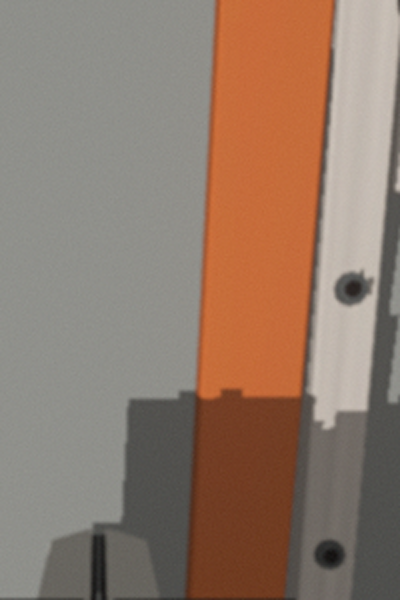

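Call:
{"api": "jog_arm", "payload": {
  "rows": [
    [-0.001, 0, 0.008, 0, 1],
    [0.001, 0, 0.007, 0, 1],
    [0.001, 0, 0.004, 0, 1]
  ]
}}

```text
clock: 6.65
ee_pos: [0.5342, -0.1237, 0.0128]
tcp_rot: [0.692, 0.007, 0.722, -0.006]
contact_force: [-22.9, -0.5, 28.2]
finger_gap: 0.006
```

```bash
python3 push.py 0;python3 - <<'E'
from h import *
w=read_camera("wrist")
save(w,"pics/w7.png",270,0,470,300,2)
E
```

```text
t 6.65 jig [-0.026  -0.0366  0.0128] jaw 0.003 down [-0.042  0.002 -0.999] F [-22.9  -0.5  28.2] gap 0.006 q [-0.43  0.3   1.89 -0.02  0.99 -0.4 ]
[-0.0042, 0.0016, 0.0008, 0.003, 1.0]
```

View pics/w7.png

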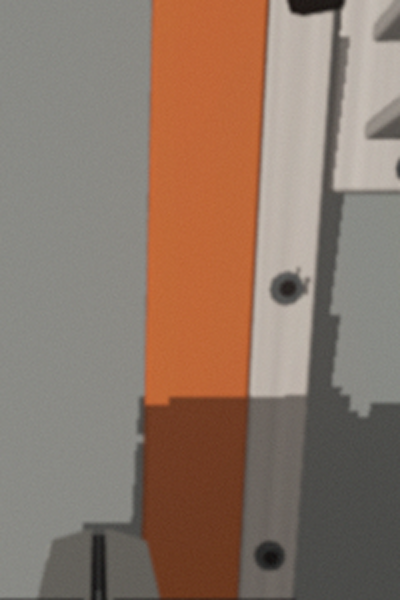

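The dark gap is gone: the bar lies on the fence, with 23 N against the push. I retreat and rise.

Call:
{"api": "jog_arm", "payload": {
  "rows": [
    [-0.003, 0, -0.008, 0, 1],
    [-0.003, 0, -0.015, 0, 1],
    [-0.05, 0, -0.01, 0, 1],
    [-0.06, 0, 0, 0, 1],
    [-0.06, 0, 0, 0, 1]
  ]
}}

```text
clock: 7.32
ee_pos: [0.5038, -0.1218, 0.1893]
tcp_rot: [0.689, 0.009, 0.725, -0.004]
contact_force: [1.2, -0.8, -0.3]
finger_gap: 0.004
```

Run:
```python
from h import *
plan([([-.06,-.04,.23],-.4,2),([-.006,.08,.23],-np.pi/2,8)],-.2)
c=read_camera("top");save(c,"pics/top5.png",190,205,390,315,4)
```

```text
t 7.33 jig [-0.0564 -0.0353  0.1893] jaw 0.003 down [-0.052  0.007 -0.999] F [ 1.2 -0.8 -0.3] gap 0.004 q [-0.45 -0.01  1.87 -0.02  1.33 -0.42]
[-0.0203, -0.0022, -0.0029, 0.201, -0.2]
[-0.0203, -0.0028, -0.0023, 0.201, -0.2]
[-0.0003, 0.0164, 0.0004, 0.146, -0.2]
[-0.0003, 0.0163, -0.002, 0.146, -0.2]
[-0.0003, 0.0158, -0.0044, 0.146, -0.2]
[-0.0003, 0.015, -0.0067, 0.146, -0.2]
[-0.0003, 0.0139, -0.0088, 0.146, -0.2]
[-0.0003, 0.0125, -0.0107, 0.146, -0.2]
[-0.0003, 0.0108, -0.0124, 0.146, -0.2]
[-0.0003, 0.0089, -0.0139, 0.146, -0.2]
```

View pics/top5.png

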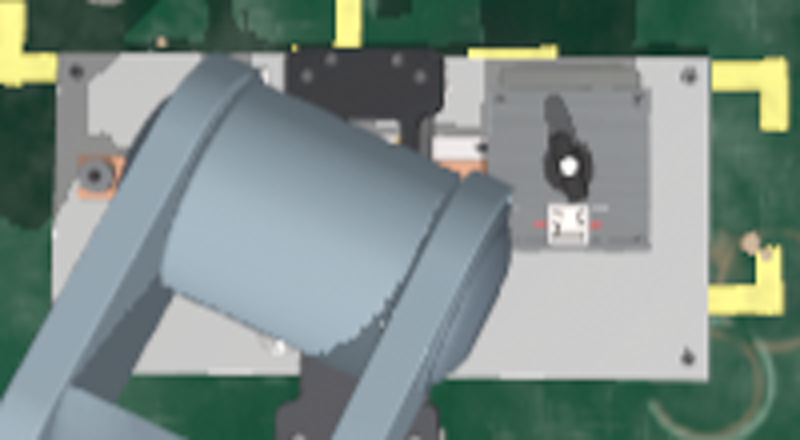

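Call:
{"api": "jog_arm", "payload": {
  "rows": [
    [-0.022, -0.002, -0.003, 0.18, -0.2],
    [-0.02, 0.01, -0.002, 0.18, -0.2],
    [0, 0.016, -0.004, 0.18, -0.2],
    [0, 0.016, -0.006, 0.18, -0.2],
    [0, 0.015, -0.01, 0.18, -0.2]
  ]
}}

```text
clock: 8.0
ee_pos: [0.5167, -0.0646, 0.2446]
tcp_rot: [0.62, 0.318, 0.637, -0.329]
contact_force: [-0.6, 0.0, -0.4]
finger_gap: 0.501
```

Run:
```python
from h import *
plan([([-.006,.08,.215],-np.pi/2,5)],-.2)
```

```text
t 8.0 jig [-0.0448  0.0222  0.2446] jaw -0.929 down [-0.028 -0.003 -1.   ] F [-0.6  0.  -0.4] gap 0.501 q [-0.34 -0.07  1.83 -0.01  1.42  0.62]
[0.0057, 0.0133, -0.0045, 0.128, -0.2]
[0.0057, 0.0126, -0.0062, 0.128, -0.2]
[0.0057, 0.0117, -0.0078, 0.128, -0.2]
[0.0057, 0.0106, -0.0092, 0.128, -0.2]
[0.0057, 0.0093, -0.0105, 0.128, -0.2]
```

Call:
{"api": "jog_arm", "payload": {
  "rows": [
    [0.005, 0.013, -0.005, 0.13, -0.2],
    [0.005, 0.013, -0.007, 0.13, -0.2],
    [0.005, 0.012, -0.008, 0.13, -0.2],
    [0.005, 0.011, -0.01, 0.13, -0.2],
    [0.005, 0.01, -0.011, 0.13, -0.2]
  ]
}}

```text
clock: 8.62
ee_pos: [0.5575, -0.0026, 0.2163]
tcp_rot: [-0.481, -0.505, -0.493, 0.52]
contact_force: [0.5, 0.5, -0.2]
finger_gap: 0.598
```

Run:
```python
from h import *
plan([([-.006,.08,.131],-np.pi/2,4)],-.2)
c=read_camera("top");save(c,"pics/top6.png",190,205,390,315,4)
w=read_camera("wrist");cv2.imwrite("pics/w8.png",w["image"][:,:,::-1])
s=read_camera("scene")
ps=[]
for cc in(w,s):
    h=cv2.cvtColor(cc["image"],cv2.COLOR_RGB2HSV);m=((h[...,1]>170)&((h[...,0]<4)|(h[...,0]>175))&(h[...,2]>80)).astype(np.uint8)
    n,l,stt,ce=cv2.connectedComponentsWithStats(m)
    for i in range(1,n):
        if stt[i,4]>25: print(stt[i].tolist(),ce[i].round(1))
```

```text
t 8.62 jig [-0.0053  0.085   0.2163] jaw -1.601 down [-0.026 -0.003 -1.   ] F [ 0.5  0.5 -0.2] gap 0.598 q [-0.2   0.04  1.77 -0.01  1.36  1.42]
[0.0213, 0.0004, 0.0012, -0.007, -0.2]
[0.0213, 0.0004, 0.0012, -0.007, -0.2]
[0.0213, 0.0004, 0.0012, -0.007, -0.2]
[0.0213, 0.0004, 0.0012, -0.007, -0.2]
[0, 47, 135, 90, 4965] [78.6 85. ]
[20, 82, 8, 8, 31] [23.7 85.4]
[0, 111, 50, 27, 729] [ 19.1 126.7]
[312, 237, 33, 33, 863] [327.8 253.1]
[288, 129, 34, 39, 484] [306.6 151.4]
[353, 343, 9, 27, 71] [356.8 357.2]
[363, 377, 11, 21, 73] [368.1 387. ]
```

View pics/w8.png

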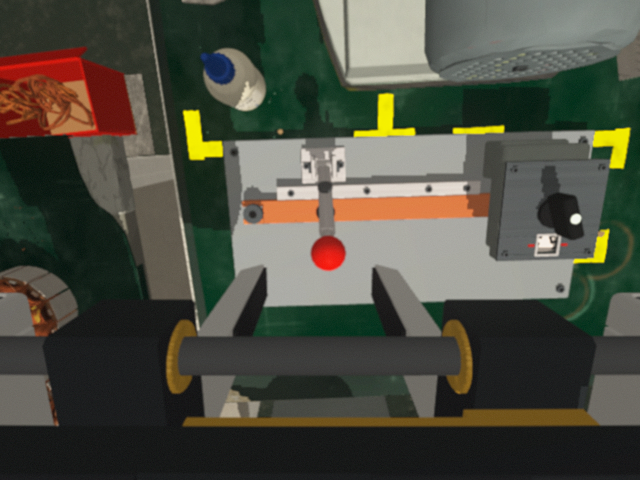

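The wrist view shows the ball at (328,253) between the jaws' lines, and the bar lying along the fence into the head. I fix the ball's position with the ray and the 122 mm hinge radius.

Run:
```python
from h import *
w=read_camera("wrist");s=read_camera("scene")
for z in np.arange(.13,.17,.005):
    X=w2j(onplane(w,[(327.8,253)],z)[0]);print(X.round(4),np.hypot(X[0]-.047,X[2]-.045).round(4))
for p in [(0.1)]:
  for q in (1.05,1.1,1.15,1.2):
    X=j2w([.047-.122*np.cos(q),.08,.045+.122*np.sin(q)]);print(q,proj(s,X).round(1),proj(read_camera("top"),X).round(1))
```

```text
[-0.0168  0.0779  0.13  ] 0.1063
[-0.0153  0.078   0.135 ] 0.1094
[-0.0137  0.0782  0.14  ] 0.1127
[-0.0122  0.0783  0.145 ] 0.1162
[-0.0106  0.0784  0.15  ] 0.1198
[-0.009   0.0785  0.155 ] 0.1235
[-0.0075  0.0786  0.16  ] 0.1273
[-0.0059  0.0788  0.165 ] 0.1312
[-0.0044  0.0789  0.17  ] 0.1351
1.05 [[295.3 162.8]] [[233.9 252.6]]
1.1 [[297.3 161.3]] [[233.7 249.9]]
1.15 [[299.4 160. ]] [[233.5 247.2]]
1.2 [[301.5 158.7]] [[233.3 244.4]]
```

Call:
{"api": "jog_arm", "payload": {
  "rows": [
    [0.022, 0, 0.002, -0.01, -0.2],
    [0.022, 0, 0.002, -0.01, -0.2],
    [0.022, 0, 0.001, 0, -0.2],
    [0.016, 0, 0.001, 0, -0.2]
  ]
}}

```text
clock: 9.57
ee_pos: [0.557, -0.0114, 0.136]
tcp_rot: [-0.49, -0.5, -0.497, 0.512]
contact_force: [0.3, 0.0, -0.3]
finger_gap: 0.601
```

Run:
```python
from h import *
plan([([-.007,.079,.135],-np.pi/2,1)],-.2)
w=read_camera("wrist");cv2.imwrite("pics/w9.png",w["image"][:,:,::-1])
```

```text
t 9.57 jig [-0.0056  0.0762  0.136 ] jaw -1.575 down [-0.019 -0.004 -1.   ] F [ 0.3  0.  -0.3] gap 0.601 q [-0.22  0.12  1.84 -0.01  1.2   1.38]
[0.001, -0.0014, -0.0028, -0.004, -0.2]
```

View pics/w9.png

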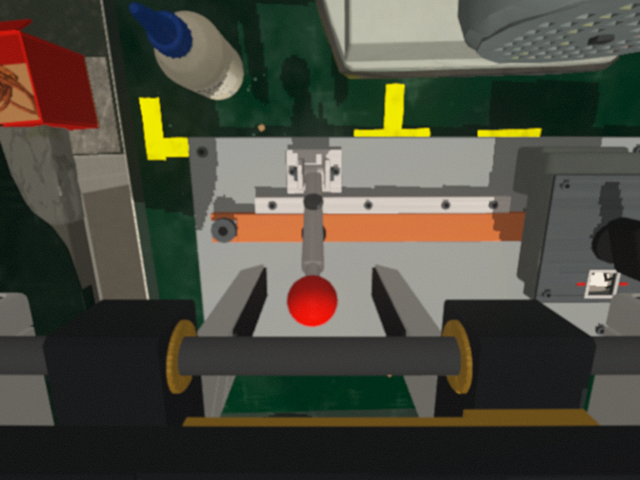

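The ball is between the fingers, about 3 mm to the left. I centre and close.

Call:
{"api": "jog_arm", "payload": {
  "rows": [
    [0.001, -0.001, -0.003, 0, 0],
    [0, 0, 0, 0, 0.6],
    [0, 0, 0, 0, 1],
    [0, 0, 0, 0, 1]
  ]
}}

```text
clock: 10.12
ee_pos: [0.5559, -0.008, 0.1347]
tcp_rot: [-0.49, -0.5, -0.497, 0.512]
contact_force: [-0.4, 1.4, -2.1]
finger_gap: 0.251
```

```bash
cat > arc.py <<'E'
from h import *
import sys
s,M=st();p=w2j(s["ee_pos"])-RJ.T@M[:,0]*.019
q0=np.arctan2(p[2]-.045,.047-p[0]);print("grasp",p.round(4),"r",np.hypot(p[2]-.045,p[0]-.047).round(4),"q",q0.round(3))
off=w2j(s["ee_pos"])-p;r=.122
plan([(np.array([.047-r*np.cos(q),p[1],.045+r*np.sin(q)])+off,None,1) for q in map(float,sys.argv[1:])],1)
E
python3 arc.py 1.0 .9 .8 .7 .6
```

```text
grasp [-0.0065  0.0797  0.1537] r 0.1212 q 1.114
t 10.12 jig [-0.0068  0.0796  0.1347] jaw -1.575 down [-0.019 -0.004 -1.   ] F [-0.4  1.4 -2.1] gap 0.251 q [-0.21  0.11  1.84 -0.01  1.2   1.38]
[0.0063, -0.0123, 0.0, 0.0, 1.0]
[0.0073, -0.0098, 0.0, 0.0, 1.0]
[0.0082, -0.009, 0.0, 0.0, 1.0]
[0.0091, -0.0081, -0.0, 0.0, 1.0]
[0.0098, -0.0072, -0.0, 0.0, 1.0]
```

Call:
{"api": "jog_arm", "payload": {
  "rows": [
    [0.006, -0.012, 0, 0, 1],
    [0.007, -0.01, 0, 0, 1],
    [0.008, -0.009, 0, 0, 1],
    [0.009, -0.008, 0, 0, 1],
    [0.01, -0.007, 0, 0, 1]
  ]
}}

```text
clock: 10.75
ee_pos: [0.5106, -0.0069, 0.0968]
tcp_rot: [-0.492, -0.503, -0.495, 0.51]
contact_force: [-1.9, 1.1, 2.9]
finger_gap: 0.255
```

```bash
python3 arc.py .6 .5 .4 .3 .2
```

```text
grasp [-0.0519  0.0798  0.1158] r 0.1216 q 0.621
t 10.75 jig [-0.0521  0.0797  0.0968] jaw -1.575 down [-0.01  -0.004 -1.   ] F [-1.9  1.1  2.9] gap 0.255 q [-0.23  0.06  1.98 -0.01  1.11  1.37]
[0.0019, -0.0018, -0.0, 0.0, 1.0]
[0.0105, -0.0063, -0.0, 0.0, 1.0]
[0.011, -0.0052, -0.0, 0.0, 1.0]
[0.0115, -0.0041, -0.0, 0.0, 1.0]
[0.0118, -0.0029, -0.0, 0.0, 1.0]
```

Call:
{"api": "jog_arm", "payload": {
  "rows": [
    [0.01, -0.006, 0, 0, 1],
    [0.01, -0.006, 0, 0, 1],
    [0.011, -0.005, 0, 0, 1],
    [0.012, -0.003, 0, 0, 1]
  ]
}}

```text
clock: 11.25
ee_pos: [0.489, -0.0064, 0.0508]
tcp_rot: [-0.493, -0.503, -0.495, 0.509]
contact_force: [-0.4, 0.8, 1.8]
finger_gap: 0.253
```

```bash
python3 arc.py .2 .1 0 -.05
```

```text
grasp [-0.0736  0.0798  0.0698] r 0.1231 q 0.203
t 11.25 jig [-0.0737  0.0798  0.0508] jaw -1.575 down [-0.008 -0.004 -1.   ] F [-0.4  0.8  1.8] gap 0.253 q [-0.24  0.08  2.06 -0.01  1.01  1.36]
[0.0005, 0.001, -0.0, 0.0, 1.0]
[0.0121, -0.0017, -0.0, 0.0, 1.0]
[0.0122, -0.0005, -0.0, 0.0, 1.0]
[0.0061, 0.0002, -0.0, 0.0, 1.0]
```

Call:
{"api": "jog_arm", "payload": {
  "rows": [
    [0.012, -0.001, 0, 0, 1],
    [0.012, 0, 0, 0, 1],
    [0.004, 0, 0, 0, 1]
  ]
}}

```text
clock: 11.62
ee_pos: [0.4864, -0.0063, 0.0216]
tcp_rot: [-0.491, -0.502, -0.496, 0.51]
contact_force: [-10.0, 3.6, 35.0]
finger_gap: 0.249
```

```bash
python3 arc.py 0
```

```text
grasp [-0.076   0.0798  0.0406] r 0.1231 q -0.035
t 11.62 jig [-0.0763  0.0798  0.0216] jaw -1.575 down [-0.014 -0.003 -1.   ] F [-10.    3.6  35. ] gap 0.249 q [-0.24  0.13  2.07 -0.01  0.95  1.36]
[-0.0044, 0.001, 0.0, 0.0, 1.0]
```

The upward force has jumped to 35 N with the ball at q about 0: the foot is on the bar. I open in place, then rise.

Call:
{"api": "jog_arm", "payload": {
  "rows": [
    [0, 0, 0, 0, 0.2],
    [0, 0, 0, 0, -0.2],
    [0, 0, 0, 0, -0.2],
    [-0.05, 0, 0, 0, -0.2],
    [-0.06, 0, 0, 0, -0.2]
  ]
}}

```text
clock: 12.25
ee_pos: [0.4837, -0.0056, 0.1268]
tcp_rot: [-0.487, -0.499, -0.5, 0.513]
contact_force: [1.4, -0.7, 0.5]
finger_gap: 0.599
```

Run:
```python
from h import *
plan([([-.07,.08,.2],None,2)],-.2)
w=read_camera("wrist");cv2.imwrite("pics/w10.png",w["image"][:,:,::-1])
s=read_camera("scene");save(s,"pics/s10.png",240,130,400,310,3.3)
```

```text
t 12.25 jig [-0.079   0.0804  0.1268] jaw -1.575 down [-0.027 -0.001 -1.   ] F [ 1.4 -0.7  0.5] gap 0.599 q [-0.24 -0.04  2.02 -0.01  1.19  1.36]
[-0.0367, 0.0035, 0.0003, 0.0, -0.2]
[-0.0367, 0.0035, 0.0003, 0.0, -0.2]
```

View pics/w10.png

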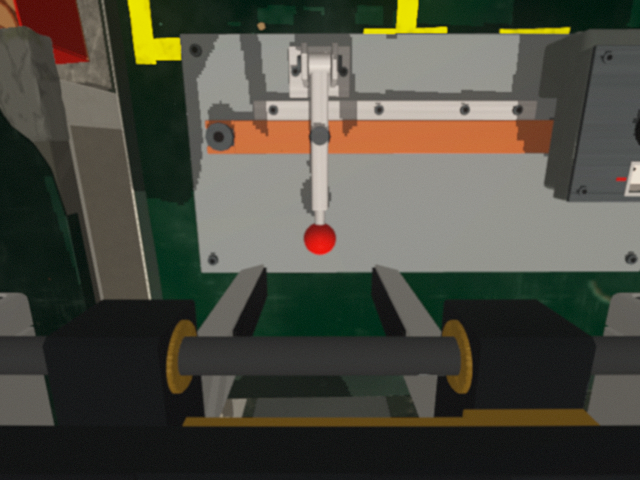

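View pics/s10.png

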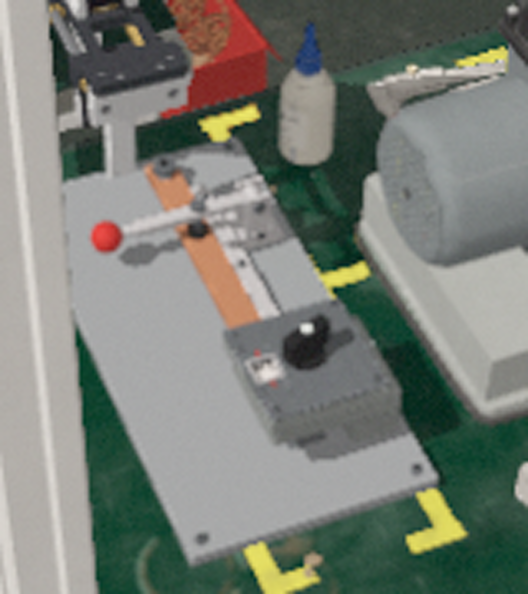

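The lever is down with its foot over the bar, and the bar lies straight along the fence into the head. Now to the knob.

Call:
{"api": "jog_arm", "payload": {
  "rows": [
    [-0.04, 0.003, 0, 0, -0.2],
    [-0.04, 0.003, 0, 0, -0.2],
    [-0.02, 0, 0.05, 0, -0.2],
    [0, 0.01, 0.05, -0.08, -0.2],
    [0, 0.02, 0.05, -0.08, -0.2]
  ]
}}

```text
clock: 12.98
ee_pos: [0.5263, -0.1565, 0.2326]
tcp_rot: [0.533, 0.457, 0.538, -0.467]
contact_force: [1.2, 0.0, 1.0]
finger_gap: 0.598
```

Run:
```python
from h import *
plan([([.004,-.122,.22],-1.27,4)],-.2)
```

```text
t 12.97 jig [-0.0332 -0.0695  0.2326] jaw -1.403 down [-0.014 -0.005 -1.   ] F [1.2 0.  1. ] gap 0.598 q [-0.49 -0.01  1.78 -0.01  1.38  0.94]
[0.0031, 0.007, 0.0145, -0.033, -0.2]
[0.0031, 0.0065, 0.0147, -0.033, -0.2]
[0.0031, 0.0061, 0.0149, -0.033, -0.2]
[0.0031, 0.0056, 0.0151, -0.033, -0.2]
```

Call:
{"api": "jog_arm", "payload": {
  "rows": [
    [0.003, 0.007, 0.014, -0.035, -0.2],
    [0.003, 0.007, 0.015, -0.035, -0.2],
    [0.003, 0.006, 0.015, -0.035, -0.2],
    [0.003, 0.006, 0.015, -0.035, -0.2],
    [0, 0, 0, 0, -0.2]
  ]
}}

```text
clock: 13.6
ee_pos: [0.5627, -0.2144, 0.2119]
tcp_rot: [0.56, 0.419, 0.572, -0.429]
contact_force: [-0.5, 0.2, 0.0]
finger_gap: 0.602
```

Run:
```python
from h import *
plan([([.004,-.122,.15],-1.27,3)],-.2)
w=read_camera("wrist");cv2.imwrite("pics/w11.png",w["image"][:,:,::-1])
print(proj(w,j2w([.004,-.122,.115])))
```

```text
t 13.6 jig [ 0.0044 -0.1266  0.2119] jaw -1.264 down [-0.022 -0.001 -1.   ] F [-0.5  0.2  0. ] gap 0.602 q [-0.55  0.14  1.66 -0.01  1.35  0.74]
[0.0206, 0.0008, -0.0014, 0.002, -0.2]
[0.0206, 0.0008, -0.0014, 0.002, -0.2]
[0.0206, 0.0008, -0.0014, 0.002, -0.2]
[[314.04793705 235.48338388]]
```

View pics/w11.png

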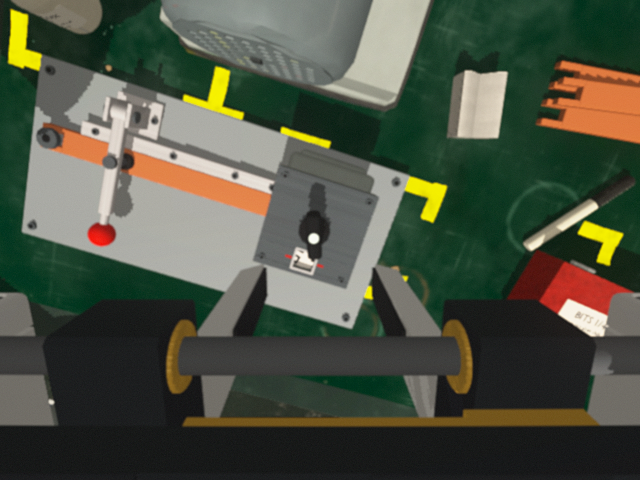

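The wrist view shows the knob at (314,238), matching the prediction of (314,235), with its length square to the jaws. I descend.

Call:
{"api": "jog_arm", "payload": {
  "rows": [
    [0.025, 0.001, -0.002, 0, -0.2],
    [0.025, 0.001, -0.002, 0, -0.2],
    [0.025, 0.001, -0.001, 0, -0.2],
    [0.018, 0.001, -0.001, 0, -0.2],
    [0.012, 0, 0, 0, -0.2]
  ]
}}

```text
clock: 14.28
ee_pos: [0.5619, -0.2047, 0.1046]
tcp_rot: [0.561, 0.419, 0.571, -0.429]
contact_force: [0.6, -0.8, -0.3]
finger_gap: 0.598
```

Run:
```python
from h import *
plan([([.004,-.122,.094],-1.265,2)],-.2)
w=read_camera("wrist");cv2.imwrite("pics/w12.png",w["image"][:,:,::-1])
```

```text
t 14.28 jig [ 0.0034 -0.117   0.1046] jaw -1.264 down [-0.02  -0.002 -1.   ] F [ 0.6 -0.8 -0.3] gap 0.598 q [-0.53  0.25  1.75 -0.01  1.16  0.76]
[0.0053, -0.0004, 0.0025, 0.0, -0.2]
[0.0053, -0.0004, 0.0025, 0.0, -0.2]
```

View pics/w12.png

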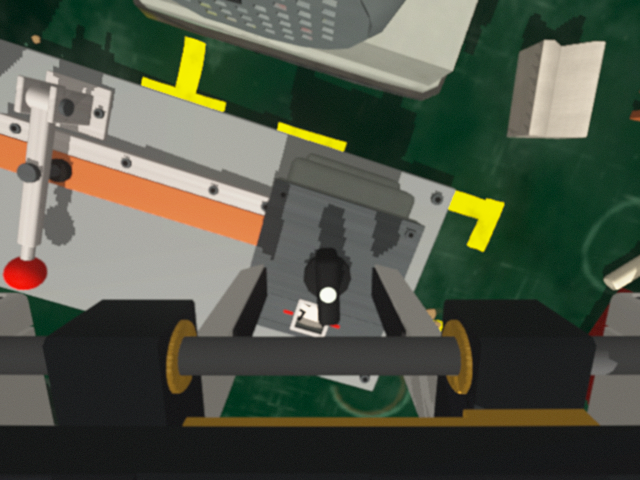

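Knob at (328,295), between the fingers and about 5 mm right of their middle. I move 5 mm, lower and close.

Call:
{"api": "jog_arm", "payload": {
  "rows": [
    [0.006, 0, 0.003, 0, -0.2],
    [0.005, 0, 0.002, 0, -0.2],
    [0, 0, 0, 0, 0.6],
    [0, 0, 0, 0, 1],
    [0, 0, 0, 0, 1]
  ]
}}

```text
clock: 14.95
ee_pos: [0.5638, -0.2105, 0.0936]
tcp_rot: [0.561, 0.419, 0.57, -0.429]
contact_force: [-0.1, 0.8, 0.2]
finger_gap: 0.321
```

Run:
```python
from h import *
plan([([.004,-.122,.094],-1.265+.95,6)],1)
```

```text
t 14.95 jig [ 0.0054 -0.1228  0.0936] jaw -1.265 down [-0.019 -0.003 -1.   ] F [-0.1  0.8  0.2] gap 0.321 q [-0.54  0.27  1.75 -0.01  1.14  0.75]
[-0.0001, -0.0002, -0.0002, -0.158, 1.0]
[-0.0001, -0.0002, -0.0002, -0.158, 1.0]
[-0.0001, -0.0001, -0.0002, -0.158, 1.0]
[-0.0001, -0.0001, -0.0003, -0.158, 1.0]
[-0.0001, -0.0, -0.0003, -0.158, 1.0]
[-0.0001, 0.0, -0.0003, -0.158, 1.0]
```

Call:
{"api": "jog_arm", "payload": {
  "rows": [
    [0, 0, 0, 0, 1],
    [0, 0, 0, 0, 1],
    [0, 0, 0, 0, 1]
  ]
}}

```text
clock: 15.32
ee_pos: [0.5637, -0.2089, 0.0939]
tcp_rot: [0.56, 0.42, 0.571, -0.428]
contact_force: [-0.2, -0.6, -0.8]
finger_gap: 0.128
```

Call:
{"api": "jog_arm", "payload": {
  "rows": [
    [0, 0, 0, -0.15, 1],
    [0, 0, 0, -0.16, 1],
    [0, 0, 0, -0.16, 1],
    [0, 0, 0, -0.16, 1]
  ]
}}

```text
clock: 15.82
ee_pos: [0.5624, -0.2069, 0.0939]
tcp_rot: [0.664, 0.22, 0.68, -0.222]
contact_force: [-3.1, 2.7, 2.0]
finger_gap: 0.127
```

Run:
```python
from h import *
plan([([.004,-.122,.094],-.314,3)],1)
c=read_camera("top");save(c,"pics/top13.png",290,215,365,275,8)
```

```text
t 15.82 jig [ 0.0039 -0.1192  0.0939] jaw -0.615 down [-0.023  0.003 -1.   ] F [-3.1  2.7  2. ] gap 0.127 q [-0.54  0.27  1.75 -0.01  1.15  0.1 ]
[-0.0001, -0.0008, 0.0006, -0.1, 1.0]
[-0.0001, -0.0008, 0.0005, -0.1, 1.0]
[-0.0001, -0.0009, 0.0004, -0.1, 1.0]
```

View pics/top13.png

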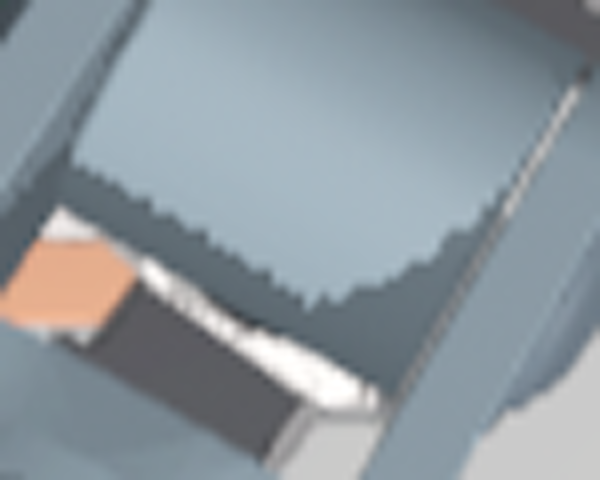

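Call:
{"api": "jog_arm", "payload": {
  "rows": [
    [0, -0.001, 0.001, -0.12, 1],
    [0, -0.001, 0, -0.12, 1],
    [0, 0, 0, -0.06, 1],
    [0, 0, 0, 0, 1]
  ]
}}

```text
clock: 16.38
ee_pos: [0.5613, -0.2063, 0.0939]
tcp_rot: [0.688, 0.118, 0.707, -0.115]
contact_force: [-2.0, 0.9, 0.3]
finger_gap: 0.125
```

Run:
```python
from h import *
plan([([.004,-.122,.094],-.314,1)],1)
s=read_camera("scene");save(s,"pics/s13.png",290,200,380,290,6)
w=read_camera("wrist");cv2.imwrite("pics/w13.png",w["image"][:,:,::-1])
```

```text
t 16.38 jig [ 0.0028 -0.1185  0.0939] jaw -0.31 down [-0.025  0.008 -1.   ] F [-2.   0.9  0.3] gap 0.125 q [-0.54  0.27  1.75 -0.01  1.15 -0.2 ]
[-0.0002, -0.003, 0.0022, 0.004, 1.0]
```

View pics/s13.png

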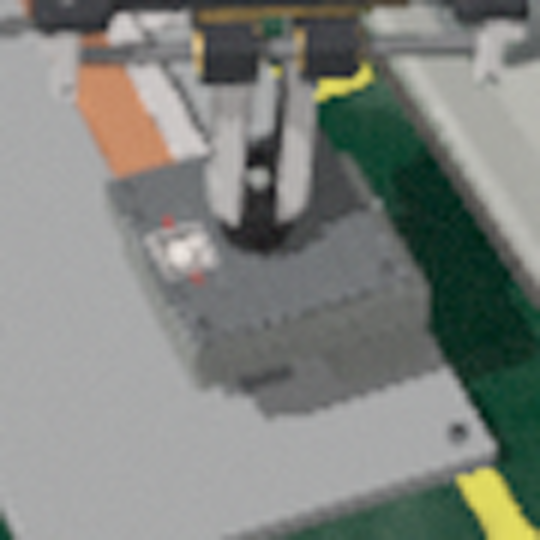

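View pics/w13.png

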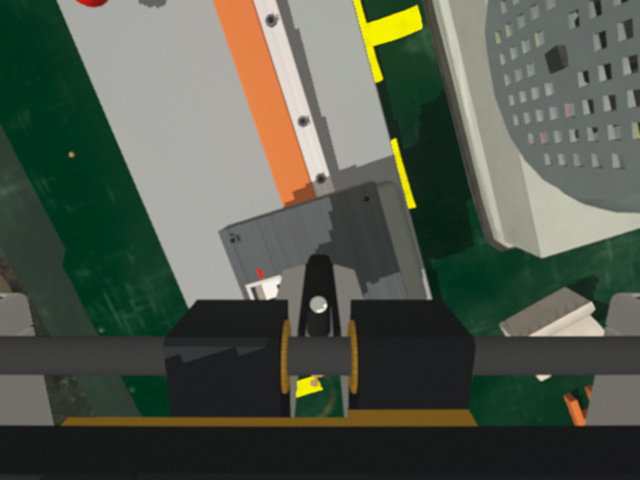

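The jaws are at the target angle. I release, rise and look at the window.

Call:
{"api": "jog_arm", "payload": {
  "rows": [
    [0, 0, 0, 0, 0.3],
    [0, 0, 0, 0, 0.3],
    [-0.03, 0, 0, 0, 0.3],
    [-0.03, 0, 0, 0, 0.3]
  ]
}}

```text
clock: 16.98
ee_pos: [0.5615, -0.2067, 0.1523]
tcp_rot: [0.686, 0.12, 0.708, -0.116]
contact_force: [0.3, -0.0, -0.0]
finger_gap: 0.348
```

Run:
```python
from h import *
plan([([-.04,-.175,.14],-.314,2)],.3)
```

```text
t 16.98 jig [ 0.003  -0.119   0.1523] jaw -0.314 down [-0.029  0.011 -1.   ] F [ 0.3 -0.  -0. ] gap 0.348 q [-0.54  0.2   1.71 -0.01  1.26 -0.2 ]
[0.0065, -0.0333, -0.0116, 0.0, 0.3]
[0.0065, -0.0333, -0.0116, 0.0, 0.3]
```

Call:
{"api": "jog_arm", "payload": {
  "rows": [
    [0, -0.033, -0.012, 0, 0.3],
    [0.005, -0.033, -0.012, 0, 0.3],
    [0, 0, 0, 0, 0.3]
  ]
}}

```text
clock: 17.35
ee_pos: [0.5185, -0.264, 0.1519]
tcp_rot: [0.689, 0.119, 0.705, -0.117]
contact_force: [-0.4, 0.6, 0.2]
finger_gap: 0.348
```

```bash
cat > win.py <<'E'
from h import *
import sys
n=sys.argv[1]
w=read_camera("wrist");cv2.imwrite(f"pics/w{n}.png",w["image"][:,:,::-1])
# rectify cover plane z=.085 : jig window area, 20 px/mm ; up=+x, left=+y
W=[(x,y) for x in(.004,-.044) for y in(-.098,-.146)]
src=proj(w,[j2w([x,y,.085]) for x,y in W]).astype(np.float32)
dst=np.float32([(0,0),(576,0),(0,576),(576,576)])
H=cv2.getPerspectiveTransform(src,dst);cv2.imwrite(f"pics/r{n}.png",cv2.warpPerspective(w["image"],H,(576,576),flags=cv2.INTER_CUBIC)[:,:,::-1])
plan([],0)
E
python3 win.py 14
```

```text
t 17.4 jig [-0.038  -0.1764  0.1521] jaw -0.313 down [-0.022  0.006 -1.   ] F [-0.3  0.2 -0.2] gap 0.348 q [-0.66  0.16  1.76 -0.01  1.24 -0.32]
```

View pics/w14.png

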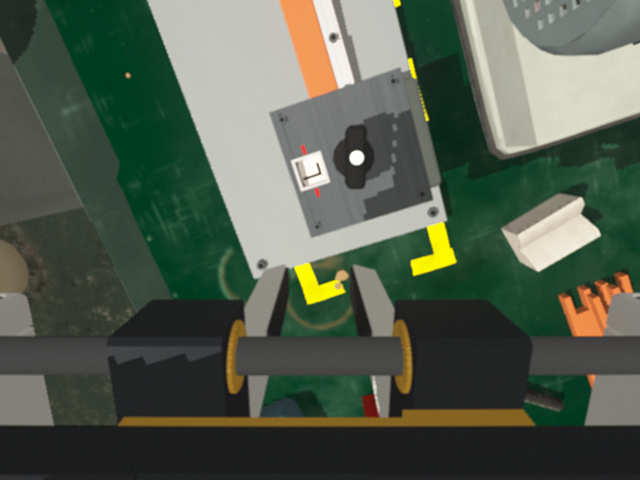

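View pics/r14.png

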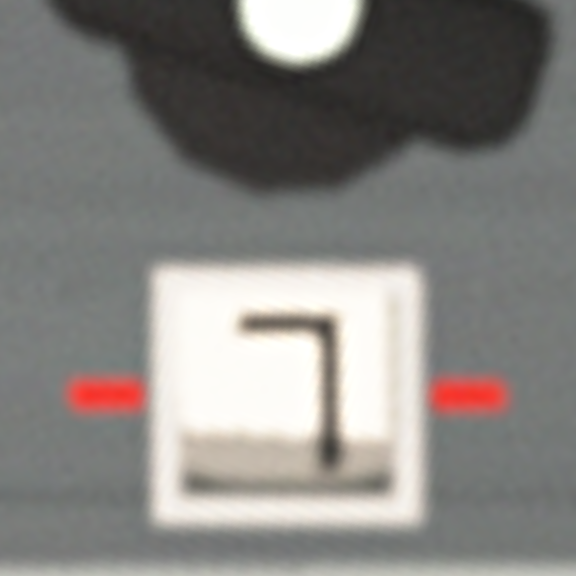

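The rectified view shows the 7 upright, spanning columns 240-335 (middle 288). The window spans 150-425 (middle 288), so the 7 is centred. I move clear for the last check of bar and lever.

Call:
{"api": "jog_arm", "payload": {
  "rows": [
    [-0.05, 0, -0.03, 0, 0.3],
    [-0.03, 0, -0.05, 0, 0.3],
    [0, 0, -0.05, 0, 0.3],
    [0, 0, 0, 0, 0.3]
  ]
}}

```text
clock: 17.9
ee_pos: [0.3974, -0.2176, 0.2368]
tcp_rot: [0.689, 0.118, 0.706, -0.115]
contact_force: [-0.1, -0.5, -0.3]
finger_gap: 0.353
```

Run:
```python
from h import *
plan([],0)
c=read_camera("top");save(c,"pics/top20.png",190,205,390,315,4)
s=read_camera("scene");save(s,"pics/s20.png",240,130,400,310,3.3)
w=read_camera("wrist");cv2.imwrite("pics/w20.png",w["image"][:,:,::-1])
C=[]
for cc in(c,s,w):
    h=cv2.cvtColor(cc["image"],cv2.COLOR_RGB2HSV);m=((h[...,1]>150)&((h[...,0]<5)|(h[...,0]>174))&(h[...,2]>80)).astype(np.uint8)
    g=proj(cc,j2w([-.075,.08,.045]))[0];n,l,stt,ce=cv2.connectedComponentsWithStats(m)
    for i in range(1,n):
        if stt[i,4]>15 and np.linalg.norm(ce[i]-g)<25: print(g.round(1),ce[i].round(1),stt[i].tolist(),w2j(onplane(cc,[ce[i]],.045)[0]).round(4));C.append((cc,ce[i]))
if len(C)>1:
    A=0;b=0
    for cc,p in C:
        o,v=ray(cc,[p]);v=v[0]/np.linalg.norm(v[0]);Pm=np.eye(3)-np.outer(v,v);A=A+Pm;b=b+Pm@o
    print("ball",w2j(np.linalg.solve(A,b)).round(4))
```

```text
t 17.9 jig [-0.1608 -0.1334  0.2368] jaw -0.31 down [-0.023  0.007 -1.   ] F [-0.1 -0.5 -0.3] gap 0.353 q [-0.75 -0.25  1.99 -0.01  1.42 -0.41]
[243.4 281.4] [243.6 281.2] [239, 277, 10, 9, 69] [-0.0746  0.0795  0.045 ]
[273.4 200. ] [270.3 201.4] [268, 198, 5, 8, 35] [-0.0841  0.0784  0.045 ]
ball [-0.0786  0.0823  0.0389]
```

View pics/top20.png

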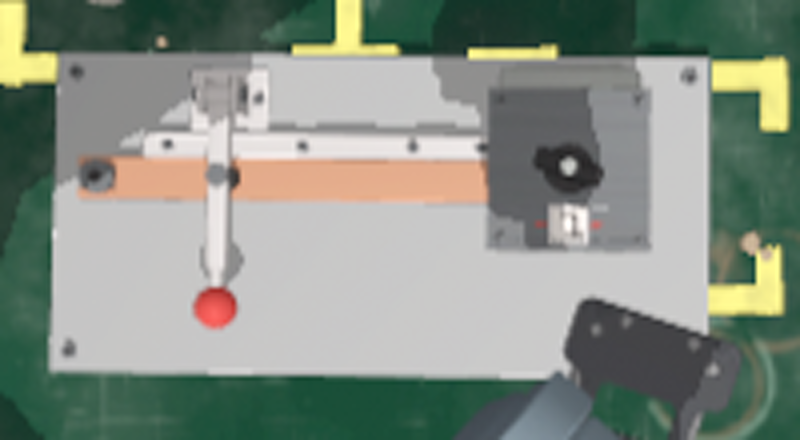

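View pics/s20.png

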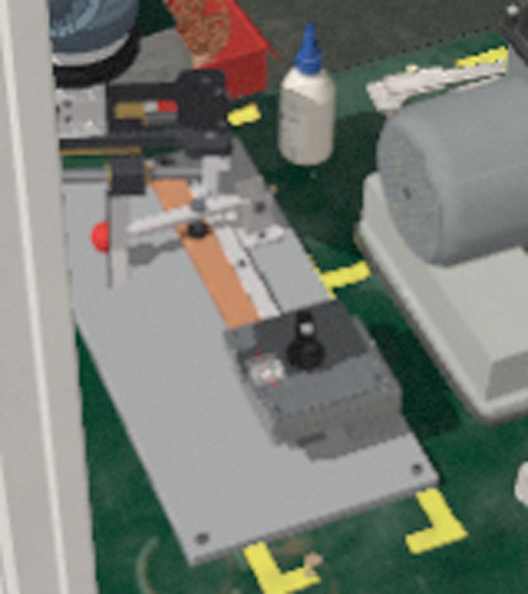

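View pics/w20.png

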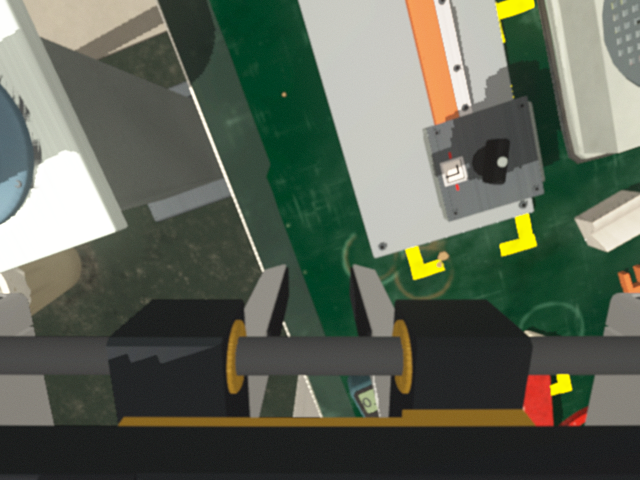

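Run:
```python
from h import *
c=read_camera("top");img=c["image"]
h=cv2.cvtColor(img,cv2.COLOR_RGB2HSV);m=((h[...,1]>65)&(h[...,0]<20)&(h[...,2]>90)).astype(np.uint8)
for col in (217,225,232,252,265,280,295,308):
    r=np.nonzero(m[240:262,col])[0]+240
    if len(r):print(col,[w2j(x).round(4)[:2].tolist() for x in onplane(c,[(col,r.min()-.5),(col,r.max()+.5)],.022)])
r=np.nonzero(m[252,205:225])[0]+205;print(w2j(onplane(c,[(r.min()-.5,252)],.022)[0]))
```

```text
217 [[0.0129, 0.1488], [-0.0107, 0.1482]]
225 [[0.013, 0.1298], [-0.0105, 0.1292]]
232 [[0.0108, 0.1132], [-0.0127, 0.1126]]
252 [[0.0112, 0.0659], [-0.0123, 0.0654]]
265 [[0.0115, 0.0352], [-0.012, 0.0348]]
280 [[0.0118, -0.0002], [-0.0117, -0.0005]]
295 [[0.0121, -0.0354], [-0.0114, -0.0357]]
308 [[0.0123, -0.066], [-0.0111, -0.0662]]
[-0.00734331  0.16606299  0.022     ]
```

```bash
python3 -c "
from workcell import *
print(observe()['contact_force'].round(1));print(close_job())"
```

```text
[ 0.1 -0.6  0.2]
the job is handed in; nothing more can be done
None
```

I handed the job in at about 18 s, with the bar flush on the fence, the clamp down on it, and the head set to 7. The arm was clear and touching nothing, and the bench items in view looked undisturbed.

- **Bar:** I pushed it round on its post. The first push left a gap of about 2–3 mm because the finger was probably riding on the bar. I backed off, went lower and pushed again. During that push the force reached 23 N sideways and 28 N upward, because the fingertip was also pressing on the plate. The last top view shows the bar's edges at about jig x = +12 and −12 mm, within the 2 mm pixel size. Its slotted end is on the post, and its free end runs into the throat.
- **Clamp:** I gripped the red ball and swung it down until the force rose to 35 N, with the foot over the bar. The top view puts the ball at jig (−75, 80) mm, as it should be. Combining the top and scene views gave a height of 39 mm instead of 45 mm. I discounted that, because the finger partly hid the ball in the scene view.
- **Number:** I turned the knob about 0.95 rad counterclockwise. In the close view the 7 stands upright, and its middle is in line with the window's middle and the red marks.

The slotted end measured about 3 mm towards the head from its ideal position, with an uncertainty of about 2 mm. I left it there.

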